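# Pair the washed slippers on the laundry cart

### The arm

A 6-joint arm with a two-finger parallel gripper is mounted at the origin on the work surface. World frame = base frame: x ahead of the robot, y to its left, z up, the work surface at z = 0. Lengths are in mm, angles in degrees, forces in N, time in s.
With the tool pointing down it reaches from about 300 to 850 mm from the base axis. Payload 4.2 kg.
Tool frame: the origin (TCP) lies midway between the tips of the shut fingers; the grasp point (between the pads) lies 19 mm behind it; x points along the fingers, y is the direction in which the jaws open and shut, and the axes are right-handed (so a half turn about x gives the same grasp; the last joint's range is limited). The gripper opens to 91 mm and grips with 3 to 60 N. Pads are 32 mm wide; open, the fingers measure 118 mm over their backs; the gripper's body (76 mm by 178 mm) begins 60 mm behind the grasp point.
Start: joints at [-78.266, 18.312, 89.639, -0, 72.044, -1.146], TCP at [128.176, -560.548, 213.976] pointing down, gripper open.
Joint ranges: [-177.97, 177.97], [-48.28, 115.42], [12.27, 149.76], [-77.06, 257.06], [2.81, 150.46], [-146.56, 146.56]. Speed limits (degrees/s): [147.25, 147.25, 180, 180, 180, 180].

### API

Orientations are given as [roll, pitch, yaw] about the fixed x, y, z axes, in that order (R = Rz(yaw) Ry(pitch) Rx(roll)).
In Python, from workcell import env gives the robot as it stands.
- The arm moves only by the shell command python3 -m handwheel 'ROWS' [FORCE]. ROWS is text: rows parted by semicolons, each of 7 numbers parted by spaces: the turn, a rotation vector about the tool's x, y, z in degrees, then the shift along the tool's x, y, z in m, then the finger opening in m, from 0 to 0.0912. In form: rx ry rz x y z grip; .... A call has 1 to 12 rows; each row is the pose to reach, as a shift and turn from the pose commanded when the call began, along the tool's axes at that moment; what a row does not reach only later rows make up. A row lasts 1/12 s, in which the tool goes at most 41.7 mm and 7.16 degrees, less where a joint would pass 70% of its speed; a pose out of reach is approached as far as the arm can. A call with a gripper value outside its range is refused whole. The fingers move at their own pace and stop on an object; FORCE is the grip in N (left out, the last holds). Time passes only in rows, so rows that repeat a pose let the fingers close. It gives the time, the measured TCP pose, the force and the opening at its end, in the units of the state.
- env.state(): the state, without advancing time (a new reading comes with each control period).
- env.grab_frame(name): name is "side" or "top"; returns the picture (480x640x3 uint8, red, green, blue); there is no depth.
- env.get_calibration(name): a dict with "mtx" (3x3 intrinsics, pixels), "T" (4x4, takes a point from camera to world coordinates). Camera axes: x right, y up, looking along -z (the intrinsics and any distortion apply to the point x, -y, -z); pixel columns grow to the right and rows downward; lengths in mm; the calibration is good to about 2 mm. A picture is of the moment at which its call begins. get_calibration takes no time and is no camera call.
- env.job_done(): hands the job in, once; it reports no verdict.
The state is a dict: "time_s": time; "qpos": joint angles; "qvel": joint speeds; "effort": joint torques, N m; "ee_pos": TCP position; "ee_rot": TCP orientation; "force": force on the tool from outside, world axes, zero at the start; "torque": the same for the moment, N m; "gripper_width": finger opening in mm.
Only numpy, scipy, OpenCV 4.12 (cv2) and the standard library are available. Lean on these libraries where they do the work, as an engineer would, in place of code of your own. Each camera call takes 0.05 s, during which the arm holds its last target. There are 200 camera calls.

### The job

Pair up the two washed slippers that match: slide them, without picking them up because they still drip, until they stand close side by side, parallel, the left one on the left, both pointing straight at the cart's back rim with their toes against it. The smaller odd slipper, the bottle and the funnel stay where they are.

Things in the scene. Friction and masses are not known exactly. Their poses are not given: they have to be found in the camera images.
- cart: White plastic drawer cart, fixed. Origin: centre of its flat top surface, at work-surface height; x points away from the robot to the back rim, y to the left, z up. Top 400 (x) by 660 mm (y), carrying all slippers, bottle and funnel. Side rims 34 mm high, inner faces at y = +-318 mm; front lip 12 mm high, inner face at x = -189 mm.
- rim (a point): Foot of the back rim, midway along it: the cart's far edge, an upright wall 34 mm high across the whole top, parallel to the cart's y. Its inner face, which the toes should touch, is at x = +182 mm in the cart's frame and passes through this point.
- left_slipper: Left one of the matching pair: brown open-heeled rubber slide, about 120 g, 165 mm long, 66 wide, one broad arched strap (x = 5 to 50 mm, as wide as the sole, 51 mm high). Origin: centre of underside; x to the toe, y to its left. Sole 20 mm thick, sides upright. Inner edge straight at y = -33 mm (x = -66 to 52); outer edge y = +33 at the ball (x = 5 to 52), +21 at the heel (x = -66 to -20).
- right_slipper: Right one of the matching pair, the left one's mirror image: same size, strap and mass. Origin: centre of underside; x to the toe, y to its left. Inner edge straight at y = +33 mm (x = -66 to 52); outer edge y = -33 at the ball (x = 5 to 52), -21 at the heel (x = -66 to -20). Starts to the right of the left one; both start in the far half of the top, toes roughly towards the back rim.
- left_toe (a point): Toe end of the left slipper, 10 mm above its underside, at x = +82.5, y = -8 mm in the slipper's frame; flat for 13 mm either side of it.
- right_toe (a point): Toe end of the right slipper, 10 mm above its underside, at x = +82.5, y = +8 mm in the slipper's frame; flat for 13 mm either side of it.
- left_heel (a point): Heel end of the left slipper, 10 mm above its underside, at x = -82.5, y = -6 mm in the slipper's frame; flat for 18 mm either side of it.
- right_heel (a point): Heel end of the right slipper, 10 mm above its underside, at x = -82.5, y = +6 mm in the slipper's frame; flat for 18 mm either side of it.
- odd_slipper: Odd slipper that belongs to no pair here, to be left alone: same brown rubber but smaller, 125 mm long and 50 mm wide, 45 mm high, with two narrow straps. Origin: centre of its underside; x to the toe. Stands in the front half of the cart's top, at the left, in the middle or at the right.
- bottle: Empty amber bottle standing upright, 64 mm in diameter, 160 mm tall, to be left alone. Origin: centre of its base. Front half of the cart's top.
- funnel: Pale grey silicone funnel standing mouth down, 78 mm in diameter at the base, 84 mm tall, to be left alone. Origin: centre of its base. Front half of the cart's top.

How it is judged (in metres and radians):
At the end, for the whole second after the job is handed in: Both pair slippers flat, at rest, toe ends within 14 mm of the back rim, right one on the right with at most 18 mm between inner edges, straight to the rim and parallel within 0.16 rad; odd slipper, bottle and funnel upright and within 15 mm of their starts (x of each of left_toe, right_toe in the frame of cart above 0.168 m and y of right_slipper in the frame of left_slipper between -0.084 and -0.058 m and angle between the x axis of each of left_slipper, right_slipper and the x axis of cart, either way round below 0.16 rad and angle between the x axis of right_slipper and the x axis of left_slipper, either way round below 0.16 rad and angle between each of left_slipper, right_slipper's own z axis and vertical below 0.05 rad and height (world z) of each of left_slipper, right_slipper below 0.005 m and linear speed of each of left_slipper, right_slipper below 0.01 m/s and distance of each of odd_slipper, bottle, funnel from where it was at the start of the episode below 0.015 m and angle between each of bottle, funnel's own z axis and vertical below 0.1 rad); the robot touches nothing.
It fails at once if a slipper of the pair is picked up (its underside's centre more than 12 mm above the cart) (height (world z) of any of left_slipper, right_slipper above 0.012 m).
It fails at once if the odd slipper, the bottle or the funnel is moved by more than 15 mm (distance of any of odd_slipper, bottle, funnel from where it was at the start of the episode above 0.015 m).
It also fails if it takes over 66 s, if anything falls off the work surface, if the arm or the gripper's body presses on something with over 40 N, if the wrist force passes 120 N, or if a joint passes its speed limit or range.

## Working session

There is one attempt and no reset: what is moved stays moved. The work goes in short steps, Python scripts to look and compute and a shell command to move; the robot and the scene stay as the last step left them, time stands still between calls to the robot, and variables do not carry over. Pictures are saved under pics/ and viewed, on a budget of 10 in all, crops included, one or two more only if the job needs it, and the job is handed in when it is done.

```bash
ls; mkdir -p pics
python3 - <<'E'
from workcell import env
import cv2
s=env.state();print(s)
for n in("top","side"):
    c=env.get_calibration(n);print(n,c)
    cv2.imwrite(f"pics/{n}0.png",env.grab_frame(n)[:,:,::-1])
E
```

```text
pics
{'time_s': 0.0, 'qpos': array([-7.82651101e+01,  1.83498640e+01,  8.97062280e+01, -9.52190746e-04,
        7.20437286e+01, -1.14606956e+00]), 'qvel': array([-0.0112125 ,  0.01901891,  0.08312244,  0.12510164,  0.01495262,
        0.01430603]), 'effort': array([ 1.48812996e-03, -4.12459874e+01, -2.31974065e+01,  7.29461946e-02,
        4.56082437e-02, -1.34655043e-04]), 'ee_pos': array([ 128.07356234, -560.03557021,  213.13930433]), 'ee_rot': array([-90.62645341,  89.90017529, 102.25480038]), 'force': array([ 0.32114649, -0.32644869,  0.86333932]), 'torque': array([ 0.05981377, -0.02973432, -0.01084968]), 'gripper_width': 91.56059521990326}
top {'mtx': array([[567.91827444,   0.        , 320.54362999],
       [  0.        , 567.91827444, 239.52854303],
       [  0.        ,   0.        ,   1.        ]]), 'T': array([[ 2.73167307e-02,  9.88886443e-01, -1.46141708e-01,
         4.42780768e+02],
       [-9.99626828e-01,  2.70270490e-02, -3.96775541e-03,
         5.03593518e-01],
       [ 2.61195544e-05,  1.46195558e-01,  9.89255709e-01,
         1.03954989e+03],
       [ 0.00000000e+00,  0.00000000e+00,  0.00000000e+00,
         1.00000000e+00]])}
side {'mtx': array([[478.7506113 ,   0.        , 324.31074141],
       [  0.        , 478.7506113 , 242.99693362],
       [  0.        ,   0.        ,   1.        ]]), 'T': array([[-9.99591622e-01,  8.87212893e-03, -2.71638449e-02,
         5.39933628e+02],
       [-2.58422127e-02, -6.86393984e-01,  7.26770582e-01,
         7.61252799e+02],
       [-1.21970974e-02,  7.27175759e-01,  6.86342951e-01,
         7.31443116e+02],
       [ 0.00000000e+00,  0.00000000e+00,  0.00000000e+00,
         1.00000000e+00]])}
```

View pics/top0.png

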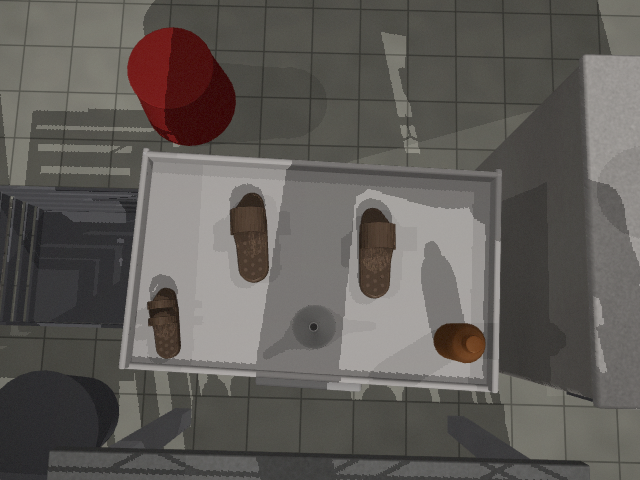

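View pics/side0.png

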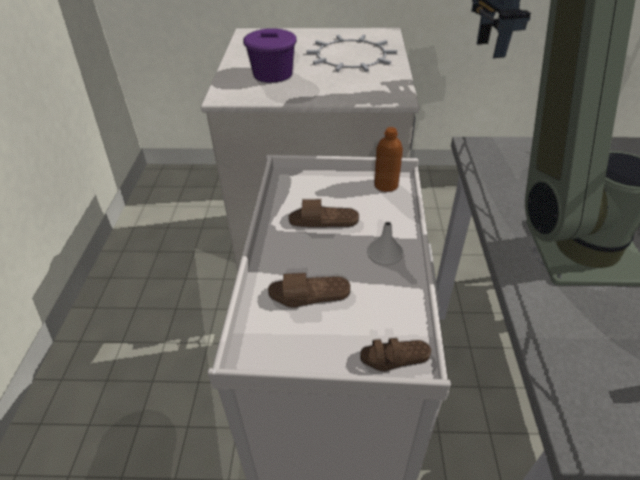

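The top view shows the left slipper at about (250,237), the right one at (376,253), the odd slipper at (165,323), the funnel at (314,326) and the bottle at (460,342). The cart's corners are near (147,150), (500,170), (497,390) and (122,366), so it is turned slightly. The side view agrees with this.

```bash
cat > h.py <<'E'
import numpy as np, cv2
from workcell import env
def ray(n,uv,z):
    c=env.get_calibration(n);K=c["mtx"];T=c["T"]
    uv=np.atleast_2d(np.asarray(uv,float))
    d=np.c_[(uv[:,0]-K[0,2])/K[0,0],-(uv[:,1]-K[1,2])/K[1,1],-np.ones(len(uv))]@T[:3,:3].T
    return T[:3,3]+d*((z-T[2,3])/d[:,2:])
def brown(im):
    h=cv2.cvtColor(im,cv2.COLOR_RGB2HSV)
    m=((h[...,0]<22)&(h[...,1]>70)&(h[...,2]<140)).astype(np.uint8)*255
    return cv2.morphologyEx(cv2.morphologyEx(m,cv2.MORPH_OPEN,np.ones((3,3))),cv2.MORPH_CLOSE,np.ones((5,5)))
def proj(n,P):
    c=env.get_calibration(n);K=c["mtx"];T=c["T"]
    p=(np.atleast_2d(P)-T[:3,3])@T[:3,:3]
    return np.c_[K[0,2]+K[0,0]*p[:,0]/-p[:,2],K[1,2]-K[1,1]*p[:,1]/-p[:,2]]
E
python3 - <<'E'
from h import *
im=cv2.imread("pics/top0.png")[:,:,::-1].copy()
C=ray("top",[(147,150),(500,170),(497,390),(122,366)],34);print(C.round(0))
m=brown(im)
cs=[c for c in cv2.findContours(m,0,cv2.CHAIN_APPROX_NONE)[0] if 800<cv2.contourArea(c)<8000]
for c in cs:
    p=ray("top",c[:,0],12)[:,:2]
    print(cv2.boundingRect(c),cv2.contourArea(c),cv2.minAreaRect(p.astype(np.float32)))
v=cv2.cvtColor(im,cv2.COLOR_RGB2BGR);cv2.drawContours(v,cs,-1,(0,255,0),1)
cv2.imwrite("pics/crop1.png",cv2.resize(v[140:310,120:510],None,fx=2.05,fy=2.05,interpolation=cv2.INTER_CUBIC))
print(ray("top",[(314,326)],40))
E
```

```text
[[ 748.  327.   34.]
 [ 728. -319.   34.]
 [ 338. -306.   34.]
 [ 360.  342.   34.]]
(434, 323, 52, 40) 1602.0 ((416.1677551269531, -247.81500244140625), (68.39280700683594, 91.00992584228516), 1.5652281045913696)
(148, 288, 32, 70) 1608.5 ((436.7579345703125, 281.0757141113281), (123.5668716430664, 53.14592742919922), 7.48262357711792)
(359, 208, 36, 90) 2514.0 ((574.2445068359375, -97.89530944824219), (163.5786590576172, 63.96199035644531), 0.4820234179496765)
(231, 193, 37, 89) 2494.0 ((596.1226196289062, 135.78848266601562), (163.78416442871094, 65.15914916992188), 4.929220676422119)
(127, 27, 104, 119) 6222.5 ((889.5963745117188, 283.95294189453125), (236.40109252929688, 169.3424835205078), 34.12431716918945)
[[438.09558219  11.73952467  40.        ]]
```

View pics/crop1.png

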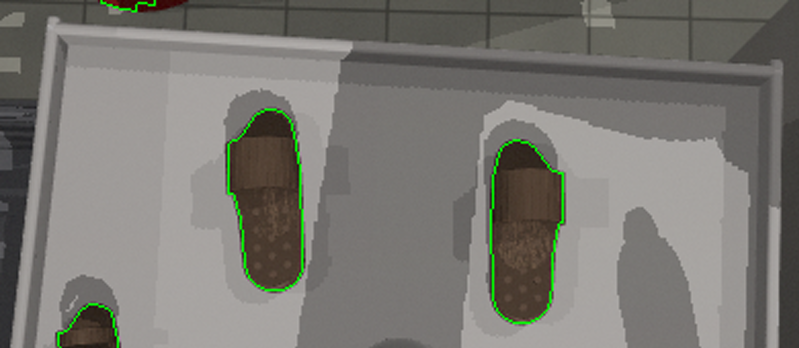

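The contours fit both slippers well, and each strap bulges to its outer side, so left and right are confirmed. Next I'll fit the inner edges and heel ends.

```bash
cat >> h.py <<'E'
from scipy.spatial.transform import Rotation as Ro
CY=-1.9
def slippers(im):
    """(side, origin xy, yaw deg) in world: inner edge + toe/heel ends, from the top view"""
    out=[]
    cs=[c for c in cv2.findContours(brown(im),0,cv2.CHAIN_APPROX_NONE)[0] if 1900<cv2.contourArea(c)<4000]
    cs=sorted(cs,key=lambda c:c[:,0,0].mean())
    for s,c in zip((1,-1),cs):   # s=+1 left slipper
        p=ray("top",c[:,0],4)[:,:2]; yaw=np.radians(CY)
        for _ in range(4):
            a=np.array([np.cos(yaw),np.sin(yaw)]);b=np.array([-a[1],a[0]])
            u,v=p@a,p@b; mid=(u.max()+u.min())/2
            k=(u>mid-62)&(u<mid+45); e=v*s
            k&=(e<np.percentile(e[k],2)+12)
            f=cv2.fitLine(p[k].astype(np.float32),cv2.DIST_HUBER,0,.01,.01).ravel()
            f[:2]*=np.sign(f[0]); yaw=np.arctan2(f[1],f[0])
        a=np.array([np.cos(yaw),np.sin(yaw)]);b=np.array([-a[1],a[0]])
        heel=(p@a).min(); toe=(ray("top",c[:,0],15)[:,:2]@a).max()
        out.append(("LR"[s<0],a*(heel+toe)/2+b*(f[2:]@b+33*s),np.degrees(yaw),toe-heel))
    return out
def tool(target,yaw_jaw):
    """rows' rotation vector and shift to TCP target (mm, world), pointing down, tool y at yaw_jaw (deg)"""
    st=env.state(); R=Ro.from_euler("xyz",st["ee_rot"],degrees=True)
    y=np.array([np.cos(np.radians(yaw_jaw)),np.sin(np.radians(yaw_jaw)),0]);x=np.array([0,0,-1.])
    G=Ro.from_matrix(np.c_[x,y,np.cross(x,y)])
    return (R.inv()*G).as_rotvec(degrees=True).round(1),(R.inv().apply(np.array(target)-st["ee_pos"])/1000).round(4)
E
python3 - <<'E'
from h import *
R=Ro.from_euler("xyz",env.state()["ee_rot"],degrees=True).as_matrix();print(R.round(3))
im=cv2.imread("pics/top0.png")[:,:,::-1].copy()
for n,o,y,l in slippers(im):
    a=np.array([np.cos(np.radians(y)),np.sin(np.radians(y))]);b=np.array([-a[1],a[0]])
    g=o-43*a+b*(-6 if n=="L" else 6); print(n,o.round(1),y.round(2),l.round(1),"grip",g.round(1))
    for j in(y+90,y-90): print(tool([*g,100],j))
E
```

```text
[[-0.     0.223 -0.975]
 [ 0.002 -0.975 -0.223]
 [-1.    -0.002 -0.   ]]
L [596.  137.9] 4.32 162.3 grip [553.6 128.7]
(array([-1.714e+02, -1.000e-01,  0.000e+00]), array([ 0.1142, -0.5764, -0.5683]))
(array([8.6, 0. , 0.1]), array([ 0.1142, -0.5764, -0.5683]))
R [ 574.3 -101.1] 1.08 162.5 grip [531.2 -95.9]
(array([-1.682e+02, -1.000e-01,  0.000e+00]), array([ 0.1138, -0.3625, -0.4964]))
(array([11.8,  0. ,  0.1]), array([ 0.1138, -0.3625, -0.4964]))
```

```bash
P="8.6 0 0.1 0.014 -0.576 -0.568 0.0912"; python3 -m handwheel '8.6 0 0.1 0.01 -0.576 -0.568 0.0912;8.6 0 0.1 0.01 -0.576 -0.568 0.0912;8.6 0 0.1 0.01 -0.576 -0.568 0.0912;8.6 0 0.1 0.01 -0.576 -0.568 0.0912;8.6 0 0.1 0.01 -0.576 -0.568 0.0912;8.6 0 0.1 0.01 -0.576 -0.568 0.0912;8.6 0 0.1 0.01 -0.576 -0.568 0.0912;8.6 0 0.1 0.01 -0.576 -0.568 0.0912;8.6 0 0.1 0.01 -0.576 -0.568 0.0912;8.6 0 0.1 0.01 -0.576 -0.568 0.0912;8.6 0 0.1 0.01 -0.576 -0.568 0.0912;8.6 0 0.1 0.01 -0.576 -0.568 0.0912' 10
python3 - <<'E'
from h import *
print(tool([553.6,128.7,120],-85.7),env.state()["ee_pos"])
E
```

```text
time_s: 1.1
ee_pos: [391.4, -133.3, 207.7]
ee_rot: [95.0, 89.9, -80.8]
force: [1.1, -0.4, 0.1]
gripper_width: 91.1
(array([-0. , -0. , -0.1]), array([ 0.0872, -0.2493, -0.1813])) [ 391.40826784 -133.25632585  207.70795604]
```

```bash
python3 -m handwheel '0 0 0 0 -0.249 -0.181 0.0912;0 0 0 0 -0.249 -0.181 0.0912;0 0 0 0 -0.249 -0.181 0.0912;0 0 0 0 -0.249 -0.181 0.0912;0 0 0 0 -0.249 -0.181 0.0912;0 0 0 0 -0.249 -0.181 0.0912;0 0 0 0 -0.249 -0.181 0.0912;0 0 0 0 -0.249 -0.181 0.0912;0 0 0 0 -0.249 -0.181 0.0912;0 0 0 0 -0.249 -0.181 0.0912;0 0 0 0 -0.249 -0.181 0.0912' 10
python3 - <<'E'
from h import *
print(tool([553.6,128.7,9],-85.7),env.state()["ee_pos"])
E
```

```text
time_s: 2.02
ee_pos: [552.0, 125.6, 206.9]
ee_rot: [58.1, 89.8, -117.6]
force: [0.0, 0.4, 0.1]
gripper_width: 91.4
(array([-0. ,  0.1, -0.2]), array([ 0.1979, -0.0035, -0.0021])) [552.00351059 125.61945453 206.8709012 ]
```

```bash
python3 -m handwheel '0 0 0 0.04 -0.003 -0.002 0.0912;0 0 0 0.08 -0.003 -0.002 0.0912;0 0 0 0.12 -0.003 -0.002 0.0912;0 0 0 0.15 -0.003 -0.002 0.0912;0 0 0 0.165 -0.003 -0.002 0.0912;0 0 0 0.175 -0.003 -0.002 0.0912;0 0 0 0.185 -0.003 -0.002 0.0912;0 0 0 0.192 -0.003 -0.002 0.0912;0 0 0 0.198 -0.003 -0.002 0.0912;0 0 0 0.2 -0.003 -0.002 0.0912;0 0 0 0.2 -0.003 -0.002 0.0912' 10
python3 - <<'E'
from h import *
cv2.imwrite("pics/top1.png",cv2.resize(env.grab_frame("top")[120:320,140:440,::-1],None,fx=2.6,fy=2.6))
E
```

```text
time_s: 2.93
ee_pos: [554.9, 129.3, 7.5]
ee_rot: [108.3, 89.9, -67.4]
force: [-0.3, -0.6, -0.8]
gripper_width: 91.1
```

View pics/top1.png

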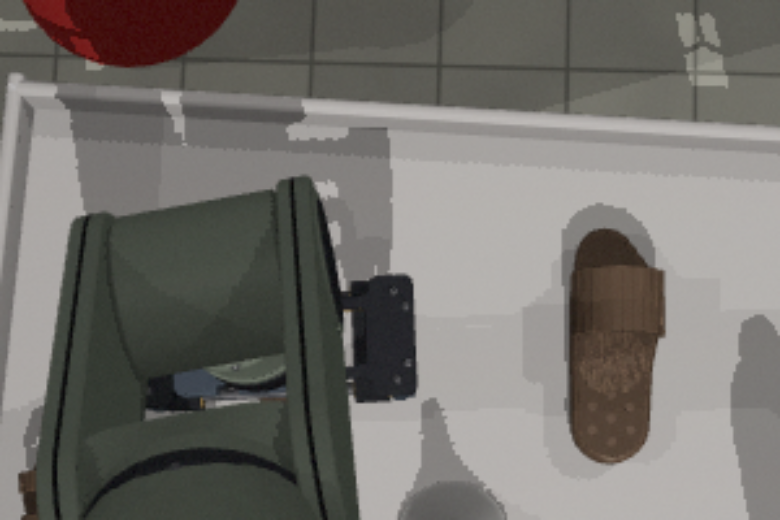

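The arm now hides the left slipper, no contact force shows, and the right slipper is undisturbed at about (610,345) in the crop. Closing on the heel sides.

```bash
python3 -m handwheel '0 0 0 0 0 0 0.04;0 0 0 0 0 0 0.04;0 0 0 0 0 0 0.04;0 0 0 0 0 0 0.04;0 0 0 0 0 0 0.04;0 0 0 0 0 0 0.04;0 0 0 0 0 0 0.04;0 0 0 0 0 0 0.04' 12
python3 - <<'E'
from h import *
s=env.state();print(s["force"],s["ee_pos"])
a=np.array([np.cos(np.radians(CY)),np.sin(np.radians(CY))]);b=np.array([-a[1],a[0]])
rim=np.array([543.5,11])+182*a
g=rim+a*(-82.5-43-12)+b*(36-6)   # 12 mm short of the rim
print(rim,g,tool([*g,s["ee_pos"][2]],CY-90))
E
```

```text
time_s: 3.65
ee_pos: [554.8, 129.3, 7.4]
ee_rot: [95.5, 89.9, -80.3]
force: [-0.2, 0.8, 1.3]
gripper_width: 53.8
[-0.23837465  0.76140873  1.33481857] [554.78280589 129.30831319   7.42167233]
[725.3999393    4.96575753] [588.97018996  39.50810104] (array([ 6.2, -0. , -0.1]), array([ 0.0002,  0.0921, -0.0274]))
```

```bash
python3 -m handwheel '0.5 0 0 0 0.008 -0.002 0.04;1 0 0 0 0.016 -0.005 0.04;1.5 0 0 0 0.024 -0.007 0.04;2 0 0 0 0.032 -0.01 0.04;2.5 0 0 0 0.04 -0.012 0.04;3.2 0 0 0 0.049 -0.015 0.04;4 0 0 0 0.058 -0.018 0.04;4.8 0 0 0 0.067 -0.021 0.04;5.5 0 0 0 0.076 -0.024 0.04;6.2 0 0 0 0.085 -0.027 0.04;6.2 0 0 0 0.092 -0.027 0.04;6.2 0 0 0 0.092 -0.027 0.04' 12
python3 -m handwheel '0 0 0 0 0 -0.003 0.04;0 0 0 0 0 -0.006 0.04;0 0 0 0 0 -0.008 0.04;0 0 0 0 0 -0.008 0.04'
python3 - <<'E'
from h import *
cv2.imwrite("pics/side1.png",env.grab_frame("side")[180:420,200:460,::-1].repeat(2,0).repeat(2,1))
E
```

```text
time_s: 4.65
ee_pos: [589.1, 37.8, 7.4]
ee_rot: [109.1, 89.8, -72.8]
force: [0.2, -1.0, 1.2]
gripper_width: 54.2
time_s: 4.98
ee_pos: [597.1, 39.7, 7.4]
ee_rot: [117.0, 89.9, -64.9]
force: [0.3, -0.7, 0.5]
gripper_width: 53.9
```

View pics/side1.png

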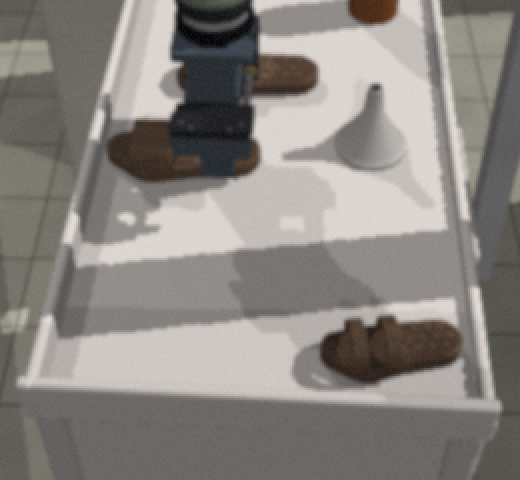

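The left slipper is gripped at the heel and flat. Its toe, near (108,152) in the crop, is almost at the rim foot. I'll creep forward until the force shows contact.

```bash
python3 -m handwheel '0 0 0 0 0 -0.001 0.04;0 0 0 0 0 -0.002 0.04;0 0 0 0 0 -0.003 0.04;0 0 0 0 0 -0.003 0.04';python3 -m handwheel '0 0 0 0 0 -0.001 0.04;0 0 0 0 0 -0.002 0.04;0 0 0 0 0 -0.003 0.04;0 0 0 0 0 -0.003 0.04';python3 -m handwheel '0 0 0 0 0 -0.001 0.04;0 0 0 0 0 -0.002 0.04;0 0 0 0 0 -0.003 0.04;0 0 0 0 0 -0.003 0.04'
```

```text
time_s: 5.37
ee_pos: [599.9, 39.4, 7.4]
ee_rot: [117.4, 89.9, -64.5]
force: [0.0, -0.0, 0.3]
gripper_width: 54.0
time_s: 5.7
ee_pos: [602.6, 39.1, 7.4]
ee_rot: [95.3, 89.9, -86.7]
force: [-0.8, 0.5, 0.5]
gripper_width: 53.9
time_s: 6.03
ee_pos: [602.7, 39.1, 7.4]
ee_rot: [18.1, 89.6, -163.9]
force: [-7.1, 0.1, 4.9]
gripper_width: 53.9
```

Contact at about -7 N. Opening, then lifting.

```bash
python3 -m handwheel '0 0 0 0 0 0.001 0.085;0 0 0 0 0 0.001 0.085;0 0 0 0 0 0.001 0.085;0 0 0 0 0 0.001 0.085;0 0 0 -0.01 0 0.001 0.085;0 0 0 -0.03 0 0.001 0.085;0 0 0 -0.06 0 0.001 0.0912;0 0 0 -0.1 0 0.001 0.0912;0 0 0 -0.1 0 0.001 0.0912;0 0 0 -0.1 0 0.001 0.0912'
python3 - <<'E'
from h import *
print(tool([531.2,-95.9,107],1.1-90),env.state()["ee_pos"])
E
```

```text
time_s: 6.87
ee_pos: [606.7, 39.3, 111.1]
ee_rot: [170.9, 89.6, -11.0]
force: [0.2, -0.6, 0.1]
gripper_width: 91.1
(array([-3. , -0.4, -0.1]), array([0.0037, 0.1377, 0.071 ])) [606.71736408  39.3364428  111.05702695]
```

```bash
python3 -m handwheel '-0.5 -0.4 0 0 0.02 0.01 0.0912;-1 -0.4 0 0 0.05 0.025 0.0912;-2 -0.4 0 0 0.085 0.044 0.0912;-3 -0.4 0 0 0.115 0.06 0.0912;-3 -0.4 0 0 0.138 0.071 0.0912;-3 -0.4 0 0 0.138 0.071 0.0912;-3 -0.4 0 0 0.138 0.071 0.0912'
python3 - <<'E'
from h import *
print(tool([531.2,-95.9,7.5],1.1-90),env.state()["ee_pos"])
im=env.grab_frame("top");cv2.imwrite("pics/top2.png",im[:,:,::-1])
E
```

```text
time_s: 7.45
ee_pos: [527.9, -97.1, 107.0]
ee_rot: [6.8, 89.5, -172.3]
force: [1.3, 1.8, -0.9]
gripper_width: 91.2
(array([-0.2,  0.5, -0.1]), array([ 0.0995, -0.0012, -0.0041])) [527.91673993 -97.07547615 107.0275963 ]
```

View pics/top2.png

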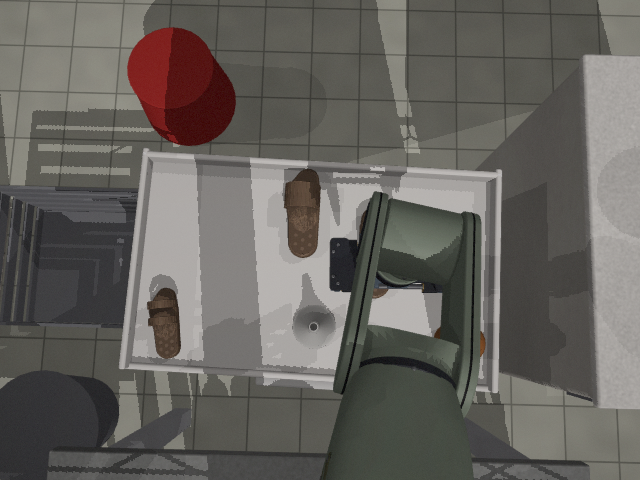

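The left slipper stands at the rim at about (303,213) in the picture, roughly parallel to the sides, and nothing else has moved. Descending onto the right heel.

```bash
python3 -m handwheel '0 0.4 0 0.03 -0.001 -0.004 0.0912;0 0.4 0 0.055 -0.001 -0.004 0.0912;0 0.4 0 0.07 -0.001 -0.004 0.0912;0 0.4 0 0.08 -0.001 -0.004 0.0912;0 0.4 0 0.09 -0.001 -0.004 0.0912;0 0.4 0 0.096 -0.001 -0.004 0.0912;0 0.4 0 0.1 -0.001 -0.004 0.0912;0 0.4 0 0.1 -0.001 -0.004 0.0912;0 0.4 0 0.1 -0.001 -0.004 0.0912'
python3 -m handwheel '0 0 0 0 0 0 0.04;0 0 0 0 0 0 0.04;0 0 0 0 0 0 0.04;0 0 0 0 0 0 0.04;0 0 0 0 0 0 0.04;0 0 0 0 0 0 0.04;0 0 0 0 0 0 0.04;0 0 0 0 0 0 0.04' 12
python3 - <<'E'
from h import *
s=env.state()
im=cv2.imread("pics/top2.png")[:,:,::-1].copy()
L=slippers(im)[0];print(L)
y=L[2];a=np.array([np.cos(np.radians(y)),np.sin(np.radians(y))]);b=np.array([-a[1],a[0]])
g=np.array([602.7,39.1])+b*(6-88+6)     # right origin 88 mm right of left (22 mm gap)
print(g,tool([*(g-8*a),s["ee_pos"][2]],CY-90))
E
```

```text
time_s: 8.25
ee_pos: [532.8, -95.4, 8.1]
ee_rot: [123.5, 89.9, -55.4]
force: [-1.2, -0.3, 0.4]
gripper_width: 91.1
time_s: 8.92
ee_pos: [532.2, -95.2, 7.9]
ee_rot: [98.8, 89.9, -80.1]
force: [-0.1, 1.2, 2.4]
gripper_width: 54.3
('L', array([645.19699843,  43.69327676]), np.float32(-1.6602848), np.float64(162.24560386154872))
[600.49802322 -36.86809387] (array([ 3. , -0. , -0.1]), array([-0.0001, -0.0574, -0.0614]))
```

```bash
python3 -m handwheel '0 0 0 0 -0.005 -0.005 0.04;0.3 0 0 0 -0.012 -0.011 0.04;0.6 0 0 0 -0.018 -0.018 0.04;1 0 0 0 -0.024 -0.025 0.04;1.4 0 0 0 -0.03 -0.032 0.04;1.8 0 0 0 -0.036 -0.038 0.04;2.2 0 0 0 -0.042 -0.044 0.04;2.6 0 0 0 -0.047 -0.05 0.04;3 0 0 0 -0.052 -0.056 0.04;3 0 0 0 -0.056 -0.061 0.04;3 0 0 0 -0.057 -0.061 0.04;3 0 0 0 -0.057 -0.061 0.04'
python3 -m handwheel '0 0 0 0 0 -0.001 0.04;0 0 0 0 0 -0.002 0.04;0 0 0 0 0 -0.004 0.04;0 0 0 0 0 -0.004 0.04';python3 -m handwheel '0 0 0 0 0 -0.001 0.04;0 0 0 0 0 -0.002 0.04;0 0 0 0 0 -0.003 0.04;0 0 0 0 0 -0.003 0.04'
```

```text
time_s: 9.92
ee_pos: [594.1, -36.3, 7.9]
ee_rot: [160.7, 89.8, -21.2]
force: [2.3, 0.8, 2.9]
gripper_width: 54.3
time_s: 10.25
ee_pos: [594.1, -36.3, 7.8]
ee_rot: [-0.4, 89.7, 177.7]
force: [-5.5, 2.3, 10.2]
gripper_width: 54.6
time_s: 10.58
ee_pos: [595.7, -36.6, 7.8]
ee_rot: [2.2, 89.6, -179.8]
force: [-8.5, 1.8, 11.4]
gripper_width: 54.2
```

Contact again at -8 N. Opening just enough to clear the sides, then looking.

```bash
python3 -m handwheel '0 0 0 0 0 0.004 0.062;0 0 0 0 0 0.004 0.062;0 0 0 0 0 0.004 0.062;0 0 0 0 0 0.004 0.062;0 0 0 -0.01 0 0.004 0.062;0 0 0 -0.03 0 0.004 0.062;0 0 0 -0.06 0 0.004 0.062;0 0 0 -0.1 0 0.004 0.062;0 0 0 -0.12 0 0.02 0;0 0 0 -0.12 0 0.05 0;0 0 0 -0.12 0 0.07 0'
python3 -m handwheel '0 0 0 0 0.04 0 0;0 0 0 0 0.08 0 0;0 0 0 0 0.11 0 0;0 0 0 0 0.14 0 0;0 0 0 0 0.16 0 0;0 0 0 0 0.17 0 0;0 0 0 0 0.17 0 0'
python3 - <<'E'
from h import *
im=env.grab_frame("top");cv2.imwrite("pics/top3.png",im[:,:,::-1])
cv2.imwrite("pics/top3c.png",cv2.resize(im[130:330,220:500,::-1],None,fx=2.8,fy=2.8))
for r in slippers(im):print(r)
E
```

```text
time_s: 11.5
ee_pos: [528.7, -35.0, 129.9]
ee_rot: [153.2, 89.8, -28.7]
force: [0.1, 0.2, -0.1]
gripper_width: 44.7
time_s: 12.08
ee_pos: [523.7, -206.7, 128.3]
ee_rot: [121.1, 89.9, -60.9]
force: [-0.5, 0.1, -0.4]
gripper_width: 0.7
('L', array([644.40793795,  43.68874682]), np.float32(-1.718519), np.float64(160.6666694730029))
('R', array([637.57650904, -46.56771048]), np.float32(-0.84732896), np.float64(161.63097260397637))
```

View pics/top3c.png

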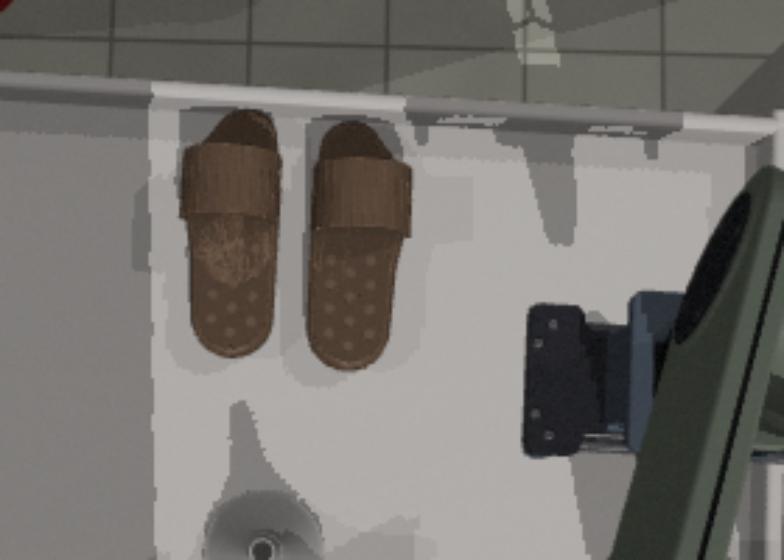

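Both slippers stand at the rim, the left at about (235,232) in the crop and the right at about (355,245). The gap is about 24 mm, and the right toe looks 4–5 mm short. I'll push the right one inwards at the ball with the fingers shut.

Run:
```python
from h import *
print(tool([652.6,-112,8],CY-90))
```

```text
(array([-0.1, -0. , -0.1]), array([ 0.1201, -0.0978, -0.1256]))
```

```bash
python3 -m handwheel '0 0 0 0 -0.02 -0.03 0;0 0 0 0 -0.05 -0.065 0;0 0 0 0 -0.08 -0.1 0;0 0 0 0 -0.098 -0.126 0;0 0 0 0 -0.098 -0.126 0;0 0 0 0.03 -0.098 -0.126 0;0 0 0 0.06 -0.098 -0.126 0;0 0 0 0.09 -0.098 -0.126 0;0 0 0 0.11 -0.098 -0.126 0;0 0 0 0.119 -0.098 -0.126 0;0 0 0 0.119 -0.098 -0.126 0;0 0 0 0.119 -0.098 -0.126 0'
python3 -m handwheel '0 0 0 0 -0.003 0 0;0 0 0 0 -0.006 0 0;0 0 0 0 -0.009 0 0;0 0 0 0 -0.012 0 0;0 0 0 0 -0.015 0 0;0 0 0 0 -0.018 0 0;0 0 0 0 -0.021 0 0;0 0 0 0 -0.024 0 0;0 0 0 0 -0.027 0 0;0 0 0 0 -0.03 0 0;0 0 0 0 -0.032 0 0;0 0 0 0 -0.032 0 0'
python3 - <<'E'
from h import *
print(tool([652.6,-73.5,8],CY-90))
E
```

```text
time_s: 13.13
ee_pos: [653.0, -110.6, 9.4]
ee_rot: [118.6, 89.9, -63.3]
force: [-0.0, -1.4, -0.1]
gripper_width: 0.6
time_s: 14.13
ee_pos: [653.8, -78.9, 8.7]
ee_rot: [100.8, 89.9, -81.1]
force: [-0.1, -0.6, -0.1]
gripper_width: 0.3
(array([-0. , -0. , -0.1]), array([ 0.0007, -0.0054,  0.0014]))
```

Now the last 5 mm. After that I'll back off, lift, and move clear to look.

```bash
python3 -m handwheel '0 0 0 0 -0.002 0 0;0 0 0 0 -0.004 0 0;0 0 0 0 -0.005 0 0;0 0 0 0 -0.005 0 0;0 0 0 0 0 0 0;0 0 0 0 0.02 0 0;0 0 0 -0.03 0.03 0 0;0 0 0 -0.07 0.04 0.03 0;0 0 0 -0.1 0.06 0.06 0;0 0 0 -0.12 0.09 0.09 0;0 0 0 -0.12 0.12 0.12 0;0 0 0 -0.12 0.12 0.12 0'
python3 - <<'E'
from h import *
im=env.grab_frame("top")
cv2.imwrite("pics/top4c.png",cv2.resize(im[130:330,220:500,::-1],None,fx=2.8,fy=2.8))
for r in slippers(im):print(r)
print(env.state()["ee_pos"])
E
```

```text
time_s: 15.13
ee_pos: [527.1, -197.7, 131.1]
ee_rot: [114.3, 89.8, -67.8]
force: [-0.2, -0.3, -0.1]
gripper_width: 0.4
[ 525.81600632 -198.70857848  130.81162883]
```

View pics/top4c.png

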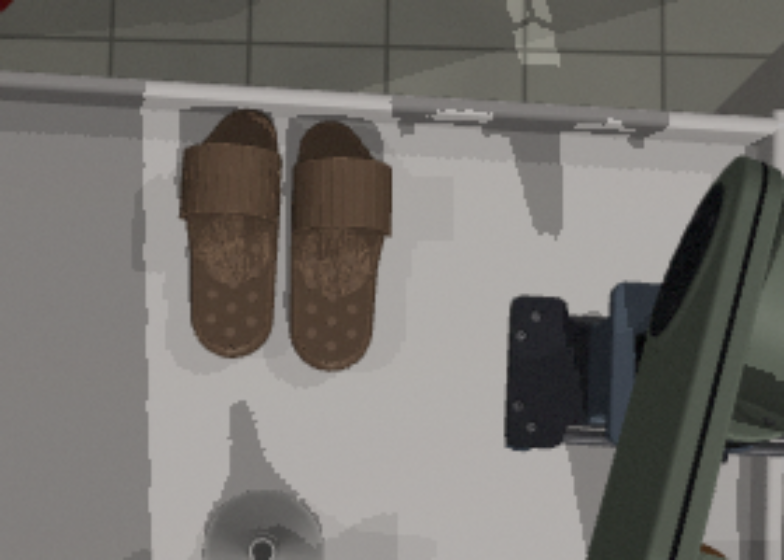

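The pair now stands close: left at about (235,232) in the crop, right at (337,245), straight, gap about 9 mm. The right heel sits a little lower, so I'll nudge it forward. The two masks merged, so I'll measure again without the closing step.

```bash
sed -i 's/return cv2.morphologyEx(cv2.morphologyEx(m,cv2.MORPH_OPEN,np.ones((3,3))),cv2.MORPH_CLOSE,np.ones((5,5)))/return cv2.morphologyEx(m,cv2.MORPH_OPEN,np.ones((3,3),np.uint8))/' h.py
cat >> h.py <<'E'
def report(im):
    S=slippers(im); 
    a=np.array([np.cos(np.radians(CY)),np.sin(np.radians(CY))]);b=np.array([-a[1],a[0]])
    for n,o,y,l in S:print(n,o.round(1),"yaw-cart",round(float(y-CY),2),"cart xy",(o-[543.5,11])@np.c_[a,b],round(float(l),1))
    if len(S)==2:
        y=np.radians(S[0][2]);print("R y in L",(S[1][1]-S[0][1])@[-np.sin(y),np.cos(y)])
    return S
E
python3 - <<'E'
from h import *
im=env.grab_frame("top");S=report(im)
o=S[-1][1];y=np.radians(S[-1][2])
h=o+np.array([np.cos(y),np.sin(y)])*(-82.5-16-15)+np.array([-np.sin(y),np.cos(y)])*6
print(h,tool([*h,9],CY-90))
g=cv2.cvtColor(im,cv2.COLOR_RGB2GRAY)
# rim foot: vertical intensity profile beside the pair
for u in (275,365,390):print(u,proj("top",[[725,0,0]]).round(1),g[150:185,u])
E
```

```text
L [644.5  43.7] yaw-cart 0.18 cart xy [99.82185926 36.01656426] 160.8
R [637.3 -34.5] yaw-cart 2.08 cart xy [ 95.30588279 -42.34728401] 161.4
R y in L -78.34915141762282
[523.83129055 -28.83803083] (array([-0.2, -0.1, -0.1]), array([ 0.1207, -0.1684,  0.0104]))
275 [[324.9 172. ]] [ 89  88  89  87  84  86  88  86  94 148 166 176 178 180 153 142 139 138
 138 140 158 159 158 158 159 159 159 158 159 172 172 172 173 173 172]
365 [[324.9 172. ]] [ 93  90  96  92  92  94  93 109 112 111 112 110 110 110 131 126 125 126
 114 100  81  80  80  77  86 106 106 105 107 158 158 159 158 159 159]
390 [[324.9 172. ]] [104 104 106 104 104 106 104 105 105 104 104 103 105 102 103 104 122 125
 126 121 107 148 141 139  82 133 153 158 158 158 158 159 159 160 159]
```

```bash
python3 -m handwheel '0 0 0 0 -0.04 0 0;0 0 0 0 -0.08 0.005 0;0 0 0 0 -0.12 0.01 0;0 0 0 0 -0.15 0.01 0;0 0 0 0 -0.168 0.01 0;0 0 0 0.02 -0.168 0.01 0;0 0 0 0.05 -0.168 0.01 0;0 0 0 0.08 -0.168 0.01 0;0 0 0 0.1 -0.168 0.01 0;0 0 0 0.115 -0.168 0.01 0;0 0 0 0.12 -0.168 0.01 0;0 0 0 0.12 -0.168 0.01 0'
python3 -m handwheel '0 0 0 0 0 -0.003 0;0 0 0 0 0 -0.006 0;0 0 0 0 0 -0.009 0;0 0 0 0 0 -0.012 0;0 0 0 0 0 -0.014 0;0 0 0 0 0 -0.015 0;0 0 0 0 0 -0.016 0;0 0 0 0 0 -0.016 0'
python3 -m handwheel '0 0 0 0 0 -0.001 0;0 0 0 0 0 -0.002 0;0 0 0 0 0 -0.002 0'
python3 -m handwheel '0 0 0 0 0 -0.001 0;0 0 0 0 0 -0.002 0;0 0 0 0 0 -0.002 0'
```

```text
time_s: 16.23
ee_pos: [525.0, -26.4, 7.1]
ee_rot: [24.6, 89.8, -157.3]
force: [-0.4, 0.3, 0.8]
gripper_width: 0.3
time_s: 16.9
ee_pos: [540.0, -27.5, 8.5]
ee_rot: [29.4, 89.8, -152.5]
force: [-4.5, 0.7, 3.1]
gripper_width: 1.0
time_s: 17.15
ee_pos: [540.1, -27.5, 8.4]
ee_rot: [13.1, 89.6, -168.8]
force: [-9.1, -0.3, 7.9]
gripper_width: 0.4
time_s: 17.4
ee_pos: [540.1, -27.5, 8.3]
ee_rot: [8.2, 89.4, -173.7]
force: [-13.5, -0.0, 11.6]
gripper_width: 0.5
```

Firm stop at about -13 N with no movement, so the right toe is against the rim. The side offset measures 78 mm, so I'll give it another small side nudge for margin and then check.

```bash
python3 -m handwheel '0 0 0 0 0 0.006 0;0 0 0 0 0 0.02 0;0 0 0 -0.03 0 0.02 0;0 0 0 -0.07 0 0.02 0;0 0 0 -0.1 0.03 0.02 0;0 0 0 -0.1 0.06 0 0;0 0 0 -0.1 0.08 -0.03 0;0 0 0 -0.1 0.08 -0.07 0;0 0 0 -0.1 0.08 -0.1 0;0 0 0 -0.1 0.08 -0.1 0;0 0 0 -0.1 0.08 -0.1 0'
python3 - <<'E'
from h import *
print(env.state()["ee_pos"],tool([645,-100,9],CY-90))
E
```

```text
time_s: 18.32
ee_pos: [644.3, -111.1, 108.0]
ee_rot: [134.9, 89.9, -47.1]
force: [0.7, -0.2, -0.8]
gripper_width: 0.3
[ 644.29666505 -111.10654136  108.04807251] (array([-0. , -0.1, -0.1]), array([ 0.099 , -0.0113, -0.0002]))
```

```bash
python3 -m handwheel '0 0 0 0.03 -0.005 0 0;0 0 0 0.06 -0.01 0 0;0 0 0 0.085 -0.011 0 0;0 0 0 0.097 -0.011 0 0;0 0 0 0.099 -0.015 0 0;0 0 0 0.099 -0.02 0 0;0 0 0 0.099 -0.025 0 0;0 0 0 0.099 -0.028 0 0;0 0 0 0.099 -0.031 0 0;0 0 0 0.099 -0.034 0 0;0 0 0 0.099 -0.037 0 0;0 0 0 0.099 -0.037 0 0'
python3 -m handwheel '0 0 0 0 0 0 0;0 0 0 0 0 0 0;0 0 0 0 0.02 0 0;0 0 0 -0.03 0.03 0 0;0 0 0 -0.07 0.04 0.03 0;0 0 0 -0.1 0.06 0.06 0;0 0 0 -0.12 0.09 0.09 0;0 0 0 -0.12 0.12 0.12 0;0 0 0 -0.12 0.14 0.12 0;0 0 0 -0.12 0.14 0.12 0'
python3 - <<'E'
from h import *
im=env.grab_frame("top");report(im)
cv2.imwrite("pics/top5.png",im[:,:,::-1])
cv2.imwrite("pics/side5.png",cv2.resize(env.grab_frame("side")[180:400,210:430,::-1],None,fx=2.6,fy=2.6))
E
```

```text
time_s: 19.32
ee_pos: [644.3, -73.6, 10.2]
ee_rot: [125.3, 89.9, -56.6]
force: [0.2, -0.4, 0.4]
gripper_width: 0.7
time_s: 20.15
ee_pos: [516.9, -214.4, 131.4]
ee_rot: [107.0, 89.7, -75.2]
force: [0.1, -0.5, -0.4]
gripper_width: 0.1
L [645.2  43.7] yaw-cart 0.24 cart xy [100.60940712  36.04730334] 162.4
R [642.2 -34.4] yaw-cart 2.14 cart xy [100.10217041 -42.10897688] 163.1
R y in L -78.15347564071374
```

View pics/top5.png

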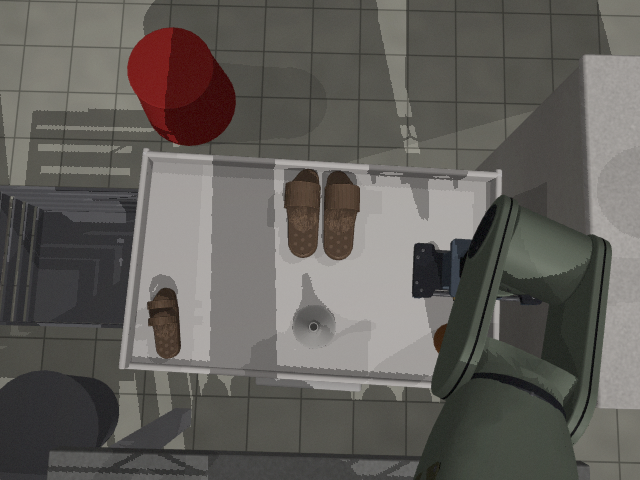

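View pics/side5.png

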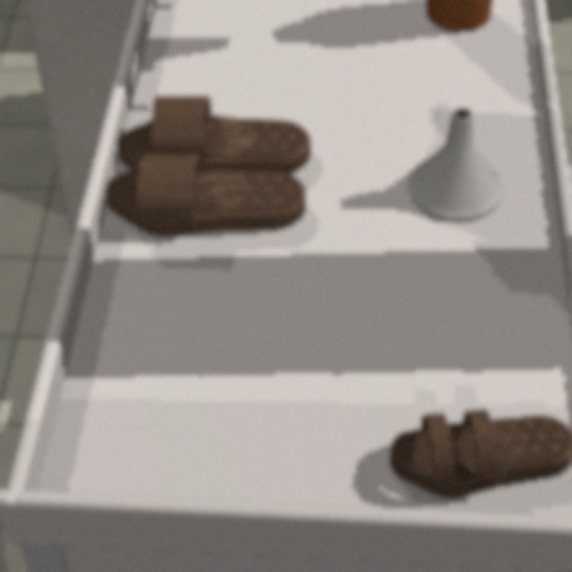

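Final top view: the pair stands side by side at the rim, left at about (302,213), right at (341,215), with the odd slipper at (165,323) and the funnel at (314,326), both unmoved. The side view shows both slippers flat and the bottle's base still near (387,190) in full-image pixels, as at the start. Handing in.

```bash
python3 -c "
from workcell import env
print(env.job_done())"
```

```text
the job is handed in; nothing more can be done
None
```

I slid both slippers to the back rim, left one on the left, and handed the job in at about 20 s. No verdict was reported. I gripped each lightly by the heel sides and slid it flat until the toe pressed the rim. Then I pushed the right one inwards from its outer side and forward from its heel.

**Last checks, from the top camera:**
- **Toes:** the two origins are level, 100.6 and 100.1 mm along the cart. That puts both toe ends at about 182–183 mm, where 168 is needed.
- **Angle:** the left slipper is 0.2° and the right one 2.1° off straight to the rim. The limit is about 9°.
- **Spacing:** the right slipper is 78 mm to the right of the left one, within the 58–84 mm allowed.
- **Everything else:** by eye, both slippers lie flat and the odd slipper, funnel and bottle look unmoved. The arm is clear.

**Two readings disagreed:**
- **Spacing:** the last side push stopped where the right slipper should be about 71 mm from the left, but the camera still showed 78. Both are within limits.
- **Right toe:** after the first slide the camera showed it 4–5 mm short of the rim, although the force had already shown contact. After the heel push and the last side push the camera showed it level with the left one.

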